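# Set the red screwdriver in the sloping rest

## Robot

A 6-joint arm with a two-finger parallel gripper is mounted at the origin on a cart in front of the work surface, level with it; the furniture and walls round the work are solid. World frame = base frame: x ahead of the robot, y to its left, z up, the work surface at z = 0. Lengths are in m, angles in rad, forces in N, time in s.
With the tool pointing down it reaches from about 0.275 to 0.875 m from the base axis. Payload 12.5 kg.
Tool frame: the origin (TCP) lies between the finger pads; the fingertips stand 11 mm ahead of it and the grasp point (between the pads) lies 8 mm behind it; z points along the fingers, y is the line along which they close (so a half turn about z gives the same grasp; the last joint's range is limited). The gripper opens to 85 mm and grips with 20 to 120 N. Pads are 22 mm wide; open, the fingers measure 114 mm over their backs; the gripper's body (76 mm by 85 mm) begins 54 mm behind the grasp point. The pads swing forward as they close: fully open they stand 13 mm farther back than shut.
Start: joints at [-1.316, 0.351, 1.652, -0, 1.139, -0.085], TCP at [0.183, -0.519, 0.242] pointing down, gripper open.
Joint ranges: [-2.75, 2.75], [-0.79, 2.1], [0.01, 2.65], [-1.57, 4.71], [0.07, 3.14], [-2.87, 2.87]. Speed limits (rad/s): [2.22, 2.22, 2.79, 3.14, 3.14, 3.14].

## Interface

Orientations are given as a rotation vector (axis times angle).
In Python, from bench import arm, eyes, ticket gives the robot as it stands. The module is installed in compiled form; this text tells all that it offers.
- The arm moves only by the tool drive_tool, never from a script. Its argument "motion" is a list of rows, each a list of 3 entries, a list of its own where there are three numbers: the shift along the tool's x, y, z in mm, then the turn about the tool's z in rad, then the finger opening in mm, from 0 to 85.4. In form: [[[x, y, z], roll, claw], ...]. A call has 1 to 20 rows; each row shifts and turns the commanded pose from where the row before left it, along the tool's axes as they then stand; what a row does not reach is not made up. A row lasts 1/8 s, in which the tool goes at most 62.5 mm and 10.7 degrees, less where a joint would pass 70% of its speed; a pose out of reach is approached as far as the arm can. A call is refused whole if a number of a shift passes 62.5 or a number of a turn 0.188, either way. A call with a gripper value outside its range is refused whole. The fingers move at their own pace and stop on an object; the grip force is fixed at half the most. Time passes only in rows, so rows that do not move let the fingers close. It gives the time, the measured TCP pose, the force, the opening and the grip force at its end, in the units of the state.
- arm.get_obs(): the state, without advancing time (a new reading comes with each control period).
- eyes.grab_frame(name): name is "scene" or "top" or "wrist"; returns a dict with "img" (384x512x3 uint8, blue, green, red), "fx", "fy", "cx", "cy" (pixels), "dist" ([k1, k2, p1, p2, k3] as OpenCV has them; the pictures are not rectified), "R" (3x3) and "t" (3): a world point X has camera coordinates R X + t. Camera axes: x right, y down, z forward; pixel columns grow to the right and rows downward; lengths in m; the calibration is good to about 2 mm. A picture is of the moment at which its call begins. There is no depth.
- ticket.sign_off(): hands the job in; it is judged then, once.
Trained networks look in a picture, given as the dict that the camera call returned (one of the last four; its "shot" number tells which), for a name from the list of things; names that differ only in an ending like _2 or _b are one class to them, and where a whole thing is asked for, a point or a joint stands for the part that bears it (a point fixed in the world has none). Each returns a list of dicts, best first, with "p" (0 to 1); they miss things now and then, are a little off and sometimes report something else, mostly with a low value. They report only what shows in the picture. A call takes as long as a camera call. They do not tell look-alikes from the thing itself.
- eyes.boxes_of(picture, label): "extent" ([left, top, width, height] in pixels, round what is visible of it).
- eyes.trace(picture, label): "region" (384x512 bool, what is visible of it) and "extent" ([left, top, width, height] in pixels, round what is visible of it).
The state is a dict: "t": time; "joints": joint angles; "dq": joint speeds; "effort": joint torques, N m; "eef_pos": TCP position; "tool_rot": TCP orientation; "wrist_force": force on the tool from outside, world axes, zero at the start; "moment": the same for the moment, N m; "width": finger opening in m; "grip_force": force on a finger pad.
Only numpy, scipy, OpenCV 4.12 (cv2) and the standard library are available. Lean on these libraries where they do the work, as an engineer would, in place of code of your own. Each camera call takes 0.05 s, during which the arm holds its last target. There are 200 camera calls.

## Task

Pick the red screwdriver out of the three that lie on the bench and set it in the sloping rest, handle at the high end, shaft down in the small V with its tip close to the end stop and handle in the large V, so that it can be gripped again at a slant. Leave the yellow and the black screwdriver where they lie.

Things in the scene. Friction and masses are not known exactly. Their poses are not given: they have to be found in the camera images.
- red_driver: red-handled screwdriver, 194 mm long, 0.1 to 0.19 kg, lying flat (it does not roll), handle roughly towards the robot. Origin: half-way along, on its underside, 14 mm below the long axis. +y along it to the handle, z up. Handle round, 28 mm thick, y = 3 to 97 mm; steel shaft 6 mm thick, y = 3 to the tip at -97 mm; centre of mass near y = +30 mm
- rest: fixed sloping rest, wood base, black Vs. Origin on bench, z up, +x to the high end (robot side), y across. The driver's axis lies on a line from (-75, 0, 46) mm rising 30 deg to +x. Along it: end stop for the tip at 0 (9 mm high), V for shaft 0-45 mm (mouth 25 wide), V for handle 124-136 mm (mouth 45 wide), free beyond 138. Seated, underside down, driver origin is at (16, 0, 82) mm
- yellow_driver: yellow-handled screwdriver, 170 mm long, handle 28 mm thick; bystander. Origin at half its length on the underside, +y towards the handle, which takes the last 94 mm
- black_driver: black-handled screwdriver, 140 mm long, handle 28 mm thick; bystander. Origin at half its length on the underside, +y towards the handle, which takes the last 94 mm
Mind the look-alikes: they are no part of the job. There is more than one size of the red_driver; the one meant has the size given above.

How it is judged:
By the outcome, as a careful person would: the job done as asked, in the order asked, and still so for the second after the job is handed in, with the robot touching nothing.
It also fails if it takes over 45 s, if anything falls off the work surface, if the arm or the gripper's body presses on something with over 40 N, if the wrist force passes 120 N, or if a joint passes its speed limit or range.

## Working session

There is one attempt and no reset: what is moved stays moved. The work goes in short steps, Python scripts to look and compute and a tool call to move; the robot and the scene stay as the last step left them, time stands still between calls to the robot, and variables do not carry over. Pictures are saved under pics/ and viewed, at most 10 in all, crops included, and the job is handed in when it is done.

Besides the shell and the picture viewer there is one more tool, called after "Emit:" as a command line: name --argument value ..., lists and objects as JSON in quotes. drive_tool: Moves the arm, as the interface text tells. Its arguments: {"type":"object","properties":{"motion":{"type":"array","items":{"type":"array"}}},"required":["motion"]}

```bash
mkdir -p pics; cat > h.py <<'E'
import numpy as np, cv2
from bench import arm, eyes, ticket
def ray(f,uv):
    K=np.array([[f['fx'],0,f['cx']],[0,f['fy'],f['cy']],[0,0,1.]])
    p=cv2.undistortPoints(np.array(uv,float).reshape(-1,1,2),K,np.array(f['dist'],float)).reshape(-1,2)
    R=np.array(f['R']);t=np.array(f['t'])
    d=np.c_[p,np.ones(len(p))]@R
    return -R.T@t,d
def onz(f,uv,z):
    c,d=ray(f,uv); s=(z-c[2])/d[:,2]; return c+d*s[:,None]
def proj(f,X):
    K=np.array([[f['fx'],0,f['cx']],[0,f['fy'],f['cy']],[0,0,1.]])
    return cv2.projectPoints(np.array(X,float).reshape(-1,1,3),cv2.Rodrigues(np.array(f['R'],float))[0],np.array(f['t'],float),K,np.array(f['dist'],float))[0].reshape(-1,2)
E
python3 - <<'E'
from h import *
ims=[]
for n in ("top","scene"):
    f=eyes.grab_frame(n); ims.append(f['img'])
    print(n,-np.array(f['R']).T@np.array(f['t']))
    for l in ("red_driver","yellow_driver","black_driver","rest"):
        for r in eyes.trace(f,l):
            m=r['region'];ys,xs=np.nonzero(m)
            print(l,round(r['p'],2),[round(v) for v in r['extent']], end=' ')
            rc=cv2.minAreaRect(np.c_[xs,ys].astype(np.float32)); b=cv2.boxPoints(rc)
            print(np.round(onz(f,b,0.014)[:,:2],3).tolist())
    cv2.imwrite(f'pics/{n}.png',cv2.resize(f['img'],(800,600)))
print(arm.get_obs())
E
```

```text
top [0.51296091 0.00691718 1.34235108]
red_driver 0.87 [285, 202, 18, 67] [[0.583, -0.035], [0.59, -0.062], [0.414, -0.107], [0.407, -0.08]]
red_driver 0.7 [195, 140, 22, 19] [[0.734, 0.196], [0.765, 0.135], [0.745, 0.125], [0.714, 0.186]]
yellow_driver 0.95 [373, 246, 13, 32] [[0.39, -0.298], [0.483, -0.312], [0.479, -0.34], [0.386, -0.327]]
black_driver 0.59 [340, 231, 12, 44] [[0.522, -0.19], [0.525, -0.218], [0.395, -0.229], [0.393, -0.201]]
rest 0.68 [130, 189, 34, 58] [[0.627, 0.374], [0.633, 0.278], [0.465, 0.265], [0.458, 0.36]]
scene [-0.01229336  0.77648055  0.84279385]
red_driver 0.77 [290, 193, 26, 13] [[0.493, -0.05], [0.513, -0.093], [0.415, -0.12], [0.398, -0.077]]
red_driver 0.66 [184, 200, 9, 16] [[0.723, 0.196], [0.763, 0.131], [0.741, 0.127], [0.702, 0.192]]
yellow_driver 0.58 [320, 156, 38, 18] [[0.52, -0.314], [0.533, -0.366], [0.383, -0.339], [0.374, -0.291]]
black_driver 0.57 [314, 175, 28, 11] [[0.482, -0.188], [0.496, -0.23], [0.395, -0.238], [0.383, -0.197]]
rest 0.72 [162, 247, 70, 47] [[0.618, 0.373], [0.68, 0.221], [0.468, 0.221], [0.431, 0.362]]
{'t': 0.5, 'joints': array([-1.31560681e+00,  3.50722708e-01,  1.65183891e+00, -1.29180352e-05,
        1.13912501e+00, -8.46239356e-02]), 'dq': array([-0.00044069,  0.00116593, -0.00031919,  0.00129486,  0.00160782,
       -0.0012382 ]), 'effort': array([-2.70725923e-05, -5.05728400e+01, -2.91488904e+01, -2.52769564e-05,
        1.00341946e-03,  3.95995505e-05]), 'eef_pos': array([ 0.18332007, -0.51850788,  0.24226231]), 'tool_rot': array([-3.09626269e+00, -5.31205919e-01,  3.09357507e-05]), 'wrist_force': array([ 0.15804279, -0.29973063,  0.23129749]), 'moment': array([0.03294681, 0.03101819, 0.08463224]), 'grip_force': 0.0, 'width': 0.08528563940224057}
```

View pics/top.png

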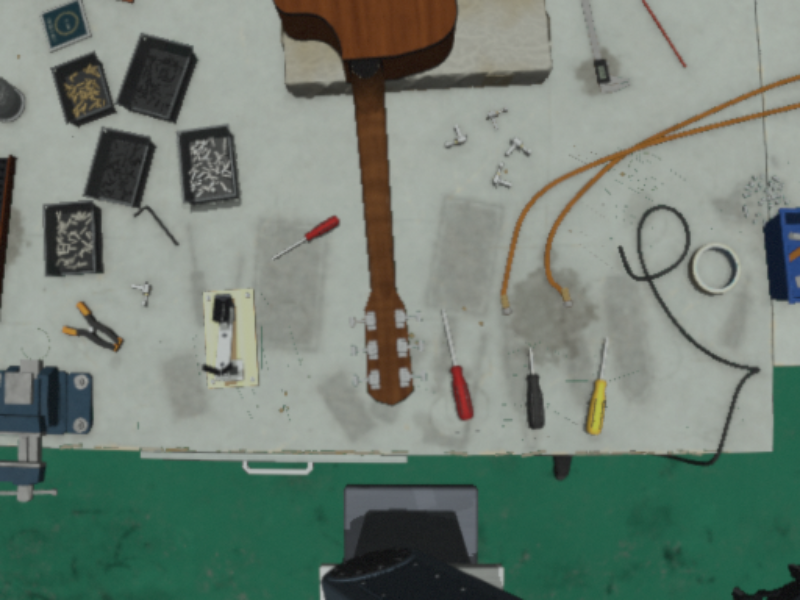

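View pics/scene.png

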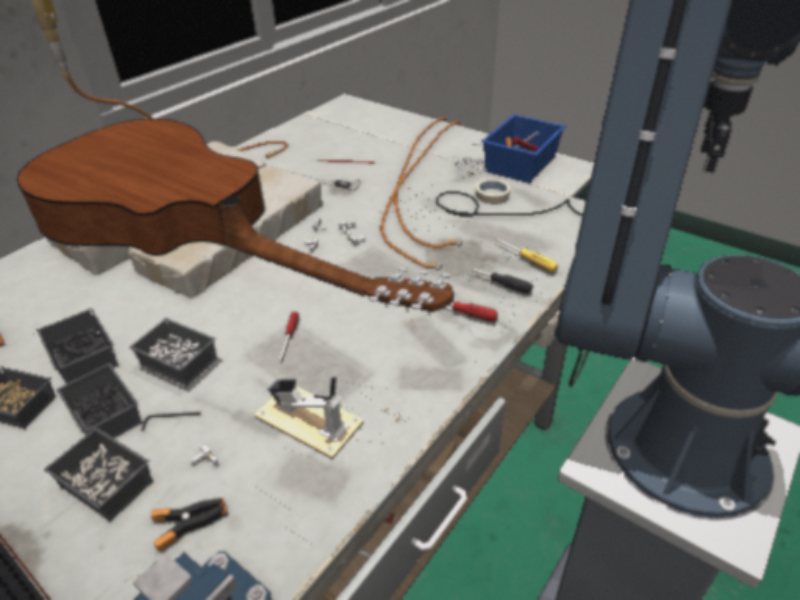

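```bash
python3 - <<'E'
from h import *
f=eyes.grab_frame("top"); g=f['img']
a=cv2.resize(g[190:275,270:320],None,fx=7,fy=7,interpolation=cv2.INTER_CUBIC)
b=cv2.resize(g[130:175,165:225],None,fx=6.5,fy=6.5,interpolation=cv2.INTER_CUBIC)
c=cv2.resize(g[180:255,120:175],None,fx=4,fy=4,interpolation=cv2.INTER_CUBIC)
o=np.zeros((600,760,3),np.uint8); o[:a.shape[0],:a.shape[1]]=a; o[:b.shape[0],360:360+b.shape[1]]=b; o[295:295+c.shape[0],360:360+c.shape[1]]=c
cv2.imwrite('pics/c1.png',o)
E
```

```text
(no output)
```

View pics/c1.png

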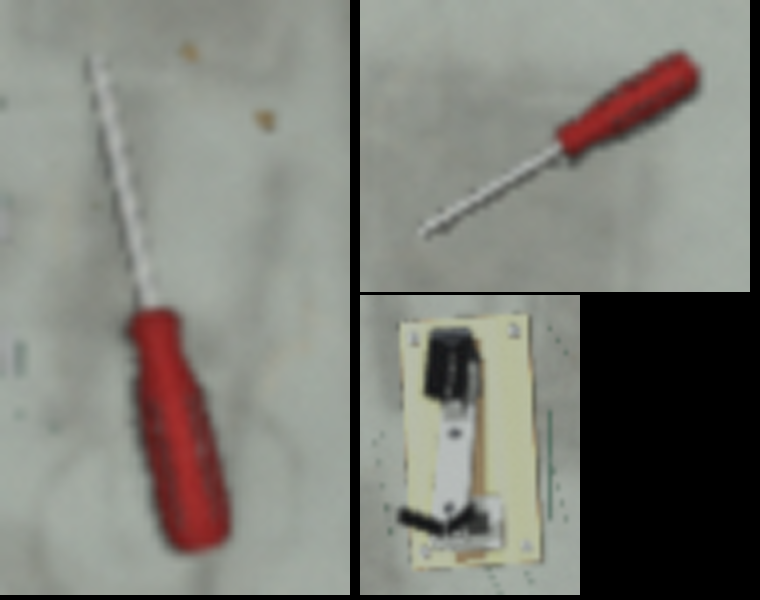

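The two reds, in 512x384 top-view pixels, are A with tip (284,199) and butt (298,268), and B with tip (174,166) and butt (216,141). A looks longer, has its handle towards the robot and lies in the row with the yellow and black drivers. I'll check the lengths in metres.

```bash
python3 - <<'E'
from h import *
f=eyes.grab_frame("top")
for n,t,b in(("A",(283.6,198.4),(297.9,268.6)),("B",(174.2,166.2),(215.8,140.8))):
    P=onz(f,[t,b],.014);d=P[0]-P[1];L=np.linalg.norm(d);u=d/L
    print(n,P[:,:2].round(4).tolist(),L.round(4),"yaw",np.arctan2(u[1],u[0]).round(3),"y=+10:",(P.mean(0)-.010*u).round(4)[:2])
print('handleV',onz(f,[(141.2,236.7)],.115),'shaftV',onz(f,[(143,197.5)],.058),f['fx'])
o=arm.get_obs()
from scipy.spatial.transform import Rotation as Ro
print(Ro.from_rotvec(o['tool_rot']).as_matrix().round(3))
w=eyes.grab_frame("wrist");print((-np.array(w['R']).T@w['t']).round(3),np.array(w['R']).round(2),w['fx'])
E
```

```text
A [[0.5971, -0.0522], [0.4087, -0.0917]] 0.1924 yaw 0.207 y=+10: [ 0.4931 -0.074 ]
B [[0.6823, 0.2457], [0.7528, 0.1334]] 0.1326 yaw 2.132 y=+10: [0.7229 0.181 ]
handleV [[0.4918129  0.30717479 0.115     ]] shaftV [[0.59352773 0.31862749 0.058     ]] 493.4991957710069
[[ 0.943  0.333 -0.   ]
 [ 0.333 -0.943 -0.   ]
 [-0.     0.    -1.   ]]
[ 0.247 -0.497  0.372] [[ 0.33 -0.94  0.  ]
 [-0.91 -0.32  0.27]
 [-0.25 -0.09 -0.96]] 307.357655452797
```

A measures 192 mm and B 133 mm, so A is the 194 mm red_driver; the crop confirms it. I'll move above A.

Emit:
drive_tool --motion '[[[32,-24,0],0,85],[[33,-25,0],0,85],[[33,-25,0],0,85],[[33,-25,0],0,85],[[33,-25,0],0,85],[[33,-25,0],0,85],[[33,-25,0],0,85],[[33,-25,0],0,85],[[33,-25,0],0,85],[[33,-25,0],0,85],[[33,-25,0],0,85],[[33,-25,0],0,85],[[33,-23,0],0,85],[[0,0,10],0.13,85],[[0,0,0],0,85]]'

```text
t: 2.52
eef_pos: [0.4793, -0.0719, 0.2318]
tool_rot: [-3.124, -0.331, 0.002]
wrist_force: [-0.4, -0.2, -0.4]
width: 0.0853
grip_force: 0.0
```

```bash
python3 - <<'E'
from h import *
f=eyes.grab_frame("wrist")
for r in eyes.trace(f,"red_driver"):
    m=r['region'];ys,xs=np.nonzero(m); P=onz(f,np.c_[xs,ys],.014)[:,:2]
    c=P.mean(0);u=np.linalg.svd(P-c,full_matrices=False)[2][0]; u=u*np.sign(u[0]); s=(P-c)@u;w=(P-c)@[-u[1],u[0]]
    print(r['p'],r['extent'],np.ptp(s),(c+u*s.max()).round(4),(c+u*s.min()).round(4),'yaw',np.arctan2(u[1],u[0]))
    for y in range(-95,97,12):
        k=abs(s-(s.min()+.097-y/1e3))<.003
        if k.any(): print(y,(np.ptp(w[k])*1e3).round(1),((w[k].max()+w[k].min())*500).round(1),end=' | ')
cv2.imwrite('pics/w1.png',cv2.resize(f['img'],(800,600)))
E
```

```text
0.74 [245.0, 57.4, 26.1, 174.3] 0.19640153662219034 [ 0.5976 -0.0515] [ 0.4061 -0.0948] yaw 0.2221056085761792
-95 6.4 -0.2 | -83 6.5 -0.2 | -71 6.5 -0.1 | -59 6.5 -0.0 | -47 6.6 0.1 | -35 6.7 0.2 | -23 5.6 -0.3 | -11 4.5 0.4 | 1 19.3 -0.1 | 13 18.3 0.5 | 25 21.9 0.0 | 37 26.8 0.1 | 49 28.2 -0.4 | 61 28.5 -0.3 | 73 28.7 -0.3 | 85 26.5 -0.2 |
```

View pics/w1.png

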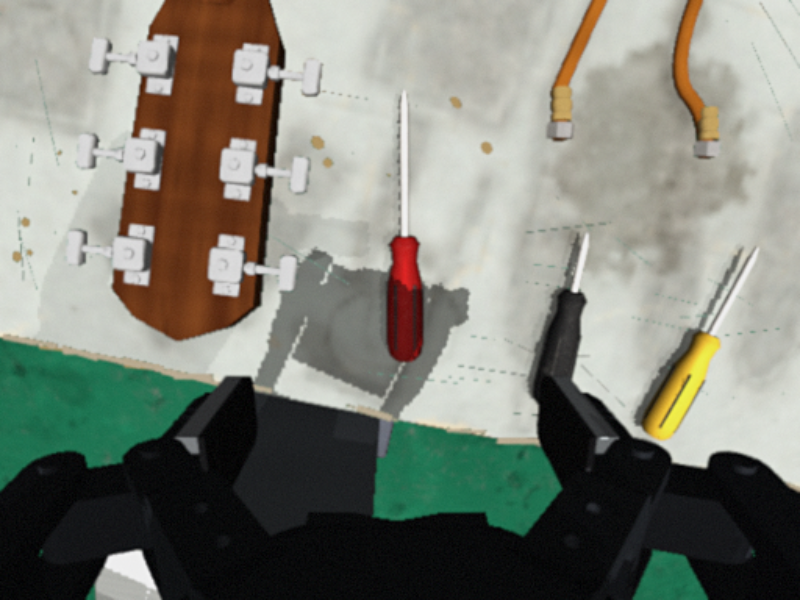

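The wrist view shows the red driver clear of its neighbours: tip at (404,92), butt at (404,360), yellow and black off to the right, headstock to the left. The handle has an 18 mm waist near y = +10, and gripping there lets the rest's handle V tilt the driver about the pads later. The tool can't tilt itself. I'll descend and grip.

Emit:
drive_tool --motion '[[[12,6,20],-0.011,50],[[0,0,30],0,50],[[0,0,30],0,50],[[0,0,30],0,50],[[0,0,30],0,50],[[0,0,30],0,50],[[0,0,24],0,50],[[0,0,14],0,50],[[0,0,9],0,50],[[0,0,0],0,50],[[0,0,0],0,0],[[0,0,0],0,0],[[0,0,0],0,0],[[0,0,0],0,0],[[0,0,0],0,0]]'

```text
t: 4.5
eef_pos: [0.4931, -0.0758, 0.0162]
tool_rot: [3.122, 0.346, 0.002]
wrist_force: [-0.6, 0.3, 5.6]
width: 0.0208
grip_force: 71.4
```

Emit:
drive_tool --motion '[[[0,0,-15],0,0],[[0,0,-35],0,0],[[0,0,-45],0,0],[[0,0,-45],0,0],[[0,0,-45],0,0],[[0,0,-45],0,0],[[0,0,-30],0,0],[[-1,-30,0],0,0],[[-1,-40,0],0,0],[[-1,-40,0],0,0],[[-1,-40,0],0,0],[[-1,-40,0],0,0],[[-1,-40,0],0,0],[[-1,-30,0],0.1,0],[[0,-20,0],0,0],[[0,0,0],0,0]]'

```text
t: 6.5
eef_pos: [0.4258, 0.1971, 0.276]
tool_rot: [-3.135, -0.193, -0.001]
wrist_force: [-0.3, -0.2, -1.0]
width: 0.0209
grip_force: 71.9
```

```bash
python3 - <<'E'
from h import *
import pickle
f=eyes.grab_frame("wrist");g=eyes.grab_frame("top");s=eyes.grab_frame("scene")
pickle.dump((f,g,s),open('v.pkl','wb'))
print(arm.get_obs()['eef_pos'])
c=cv2.resize(s['img'][225:325,140:275],(800,593),interpolation=cv2.INTER_CUBIC)
cv2.imwrite('pics/w2.png',cv2.resize(f['img'],(800,600)));cv2.imwrite('pics/s2.png',c)
E
```

```text
[0.42628019 0.19575263 0.27567341]
```

View pics/w2.png

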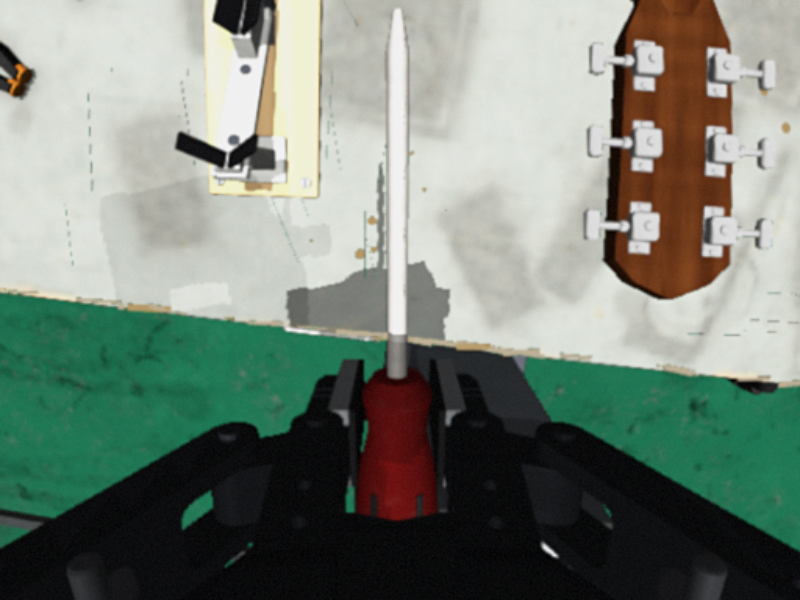

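View pics/s2.png

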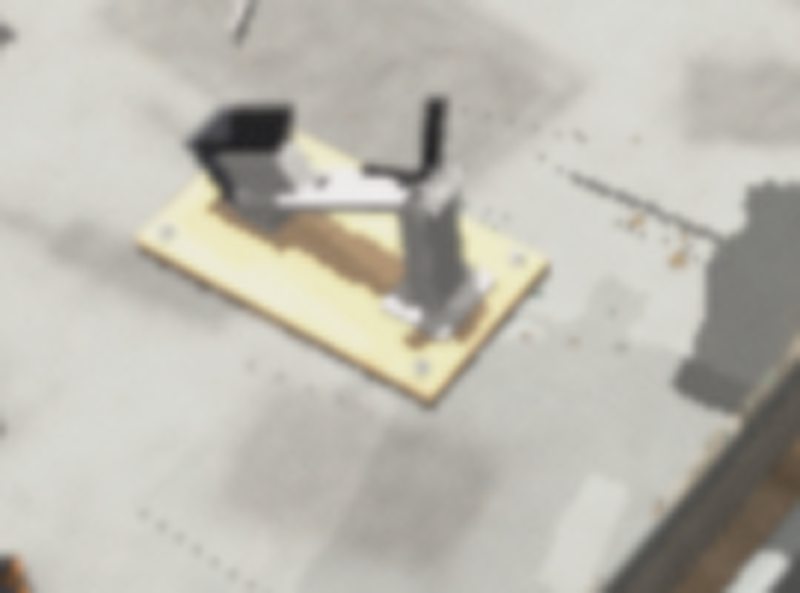

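```bash
cat > fit.py <<'E'
from h import *
import pickle
from scipy.optimize import least_squares
f,g,s=pickle.load(open('v.pkl','rb'))
def line(sv,h=0,y=0): return np.array([-.075+sv*.866-h*.5, y, .046+sv*.5+h*.866])
def W(p,P):
    x,y,a=p[:3]; c,q=np.cos(a),np.sin(a); P=np.atleast_2d(P)   # a: yaw of downhill dir (rest -x)
    return np.c_[x-P[:,0]*c+P[:,1]*q, y-P[:,0]*q-P[:,1]*c, P[:,2]]
def model(p):
    L,Wd,cx,t,hh=p[3:8]
    C=[[cx+i*L/2,j*Wd/2,t] for i,j in((-1,-1),(-1,1),(1,1),(1,-1))] # far-left, far-right, near-right, near-left (world left=+y)
    V=[line(.130,hh,-.0225),line(.130,hh,.0225)]  # left,right
    return W(p,C+V)
obs=[(g,{0:(130,186.25),1:(162.5,185),2:(165.75,246.75),3:(133,248.75),4:(130,235),5:(148.25,234.5)}),
 (f,{3:(135.7,124.8),2:(203.5,126.1),4:(115,91.5),5:(163,89)}),
 (s,{0:(162.8,265.2),3:(212.6,292.8),2:(232.8,269.2),5:(213.7,241.4),4:(201.6,253.7)})]
def res(p):
    M=model(p);r=[]
    for c,o in obs:
        q=proj(c,M); r+=[(q[k]-v)*(c['fx']/900) for k,v in o.items()]
    return np.concatenate(r)
if __name__=="__main__":
    r=least_squares(res,[.54,.31,.08,.17,.09,0,.012,.003],loss='soft_l1')
    print(r.x.round(4)); print((res(r.x)).reshape(-1,2).round(1).tolist())
    p=r.x; np.save('p.npy',p[:3])
    ov=[line(.0),line(.194),line(.045),line(.124),line(.045,.004,.0125),line(.045,.004,-.0125),line(0,.004,.0125),line(0,.004,-.0125)]
    out=[]
    for c,b in((g,(110,175,70,80)),(f,(100,0,130,148)),(s,(150,225,90,80))):
        k=5; x,y,w,h=b; im=cv2.resize(c['img'][y:y+h,x:x+w],None,fx=k,fy=k,interpolation=cv2.INTER_CUBIC)
        for q,col in((proj(c,model(p)),(0,0,255)),(proj(c,W(p,ov)),(0,200,0))):
            for u in q: cv2.circle(im,tuple(int(v) for v in (u-[x,y])*k+k/2),3,col,-1)
        out.append(cv2.resize(im,(int(im.shape[1]*560/im.shape[0]*.55),308)))
    cv2.imwrite('pics/ov.png',cv2.resize(np.hstack(out),(800,308)))
E
python3 fit.py
```

```text
[ 0.5349  0.3159  0.078   0.1701  0.089  -0.0095  0.0046 -0.001 ]
[[0.2, 0.4], [-0.1, -0.2], [0.1, 0.1], [0.4, 0.1], [0.4, 0.1], [0.0, -0.3], [-0.1, -0.2], [0.1, 0.3], [0.0, -0.4], [-0.1, 0.9], [-0.3, 0.2], [-0.2, -0.1], [-0.3, -0.1], [-0.5, 0.1], [-0.0, -0.2]]
```

View pics/ov.png

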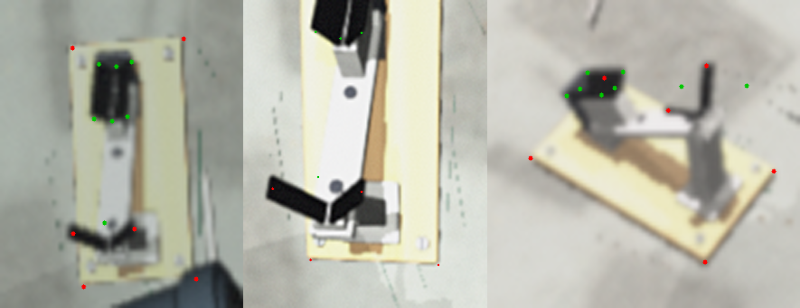

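The overlay fits to within about 1 px. The rest origin is at (0.535, 0.316), with the downhill direction at yaw 0.078. I'll go above the rest and hold the grip point over s ≈ 107 mm.

Emit:
drive_tool --motion '[[[15,-15,0],0,0],[[20,-20,0],0,0],[[20,-22,0],0,0],[[20,-20,0],0,0],[[20,-20,0],0,0],[[10,-10,0],0.045,0],[[0,0,20],0,0],[[0,0,30],0,0],[[0,0,35],0,0],[[0,0,25],0,0],[[0,0,15],0,0],[[0,0,0],0,0]]'

```text
t: 8.15
eef_pos: [0.5176, 0.3146, 0.1498]
tool_rot: [3.139, 0.118, -0.002]
wrist_force: [0.5, 0.3, -1.9]
width: 0.0201
grip_force: 72.0
```

```bash
cat > ang.py <<'E'
from h import *
from scipy.spatial.transform import Rotation as Ro
from fit import W,line
p=np.load('p.npy'); o=arm.get_obs()
R=Ro.from_rotvec(o['tool_rot']).as_matrix();T=o['eef_pos']
tgt=W(p,line(.1065))[0]; e=R.T@(tgt-T)
print('tcp',T.round(4),'yaw',np.arctan2(R[1,0],R[0,0]).round(4),'to seat (tool mm)',(e*1e3).round(1)-[0,0,2.2],'F',o['wrist_force'].round(1),'w',o['width'].round(4))
f=eyes.grab_frame("wrist")
for th in range(-5,45,5):
    a=np.radians(th); X=[T+R@np.array([r*np.cos(a),0,.0022+r*np.sin(a)]) for r in(.1065,.05)]
    print(th,proj(f,X).round(1).tolist())
cv2.imwrite('pics/a%d.png'%(o['t']*1000),cv2.resize(f['img'][:,100:400],(600,768))[:600]);print(o['t'])
E
python3 ang.py; ls pics
```

```text
c1.png
ov.png
s2.png
scene.png
top.png
w1.png
w2.pngTraceback (most recent call last):
  File "ang.py", line 7, in <module>
    print('tcp',T.round(4),'yaw',np.arctan2(R[1,0],R[0,0]).round(4),'to seat (tool mm)',(e*1e3).round(1)-[0,0,2.2],'F',o['wrist_force'].round(1),'w',o['width'].round(4))
                                                                                                                                                     ^^^^^^^^^^^^^^^^
AttributeError: 'float' object has no attribute 'round'
```

Emit:
drive_tool --motion '[[[0,0,15],0,0],[[0,0,10],0,0],[[0,0,5],0,0],[[0,0,3],0,0],[[0,0,3],0,0],[[0,0,0],0,0]]'

```text
t: 8.9
eef_pos: [0.5182, 0.3159, 0.1156]
tool_rot: [-3.138, -0.119, -0.003]
wrist_force: [-2.0, 1.5, 7.9]
width: 0.0207
grip_force: 72.6
```

```bash
sed -i "s/o\['width'\].round(4)/o['width']/" ang.py; python3 ang.py; ls pics | grep ^a
```

```text
tcp [0.5182 0.3159 0.1156] yaw 0.0756 to seat (tool mm) [-0.7  1.3 14.1] F [-2.   1.5  7.9] w 0.020703749083792466
-5 [[252.1, 0.7], [252.3, 152.7]]
0 [[252.2, 7.5], [252.3, 150.9]]
5 [[252.3, 15.5], [252.3, 150.0]]
10 [[252.4, 24.3], [252.4, 150.0]]
15 [[252.5, 33.8], [252.4, 150.8]]
20 [[252.5, 43.7], [252.4, 152.4]]
25 [[252.6, 53.9], [252.5, 154.6]]
30 [[252.6, 64.4], [252.5, 157.4]]
35 [[252.7, 75.0], [252.5, 160.8]]
40 [[252.7, 85.8], [252.5, 164.6]]
8.9
a8900.png
```

Emit:
drive_tool --motion '[[[0,0,3],0,0],[[0,0,3],0,0],[[0,0,0],0,0]]'

```text
t: 9.32
eef_pos: [0.5195, 0.3162, 0.1104]
tool_rot: [-3.137, -0.119, -0.008]
wrist_force: [3.6, 0.9, 10.4]
width: 0.0207
grip_force: 59.1
```

```bash
python3 ang.py; ls pics | grep ^a
```

```text
tcp [0.5195 0.3162 0.1104] yaw 0.0757 to seat (tool mm) [-2.   1.5  8.9] F [ 3.6  0.9 10.4] w 0.020749234738653262
-5 [[252.1, 0.9], [252.2, 152.8]]
0 [[252.2, 7.7], [252.3, 151.0]]
5 [[252.3, 15.7], [252.3, 150.1]]
10 [[252.4, 24.5], [252.3, 150.1]]
15 [[252.4, 33.9], [252.4, 150.9]]
20 [[252.5, 43.8], [252.4, 152.5]]
25 [[252.6, 54.0], [252.4, 154.7]]
30 [[252.6, 64.5], [252.5, 157.5]]
35 [[252.6, 75.1], [252.5, 160.9]]
40 [[252.7, 85.9], [252.5, 164.7]]
9.325
a8900.png
a9325.png
```

View pics/a9325.png

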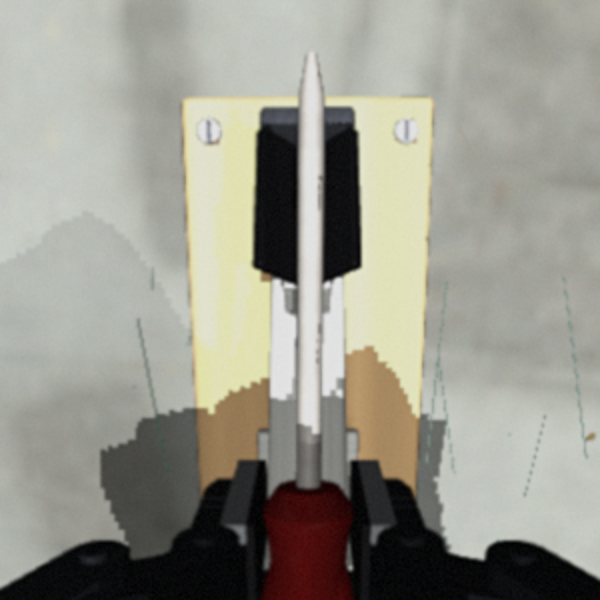

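The driver is centred over the rest and has already pivoted about 11° (tip at (311,52) in the crop, just beyond the end stop). I'll carry on.

```bash
cat >> ang.py <<'E'
for r in eyes.trace(f,"red_driver")[:2]:
    m=r['region']; ys,xs=np.nonzero(m); k=ys<=ys.min()+3; print('tip',xs[k].mean().round(1),ys.min(),round(r['p'],2))
    rows=np.arange(ys.min(),240,25); print([(int(y),round(float(xs[ys==y].mean()),1)) for y in rows if (ys==y).any()])
E
sed -i '/^    print(th/s/print(.*/print(th,proj(f,X)[0].round(0).tolist(),end=" ")/' ang.py
python3 ang.py
```

```text
tcp [0.5196 0.3162 0.1105] yaw 0.0757 to seat (tool mm) [-2.   1.5  9. ] F [ 2.1  1.7 10.9] w 0.02075532995842859
-5 [252.0, 1.0] 0 [252.0, 8.0] 5 [252.0, 16.0] 10 [252.0, 24.0] 15 [252.0, 34.0] 20 [253.0, 44.0] 25 [253.0, 54.0] 30 [253.0, 64.0] 35 [253.0, 75.0] 40 [253.0, 86.0] 9.375
tip 255.3 26 0.81
[(26, 255.0), (51, 255.5), (76, 255.0), (101, 255.5), (126, 254.5), (151, 254.0), (176, 254.0), (201, 254.0), (226, 254.0)]
```

Emit:
drive_tool --motion '[[[-1,0,2],0,0],[[-1,0,2],0,0],[[0,0,0],0,0]]'

```text
t: 9.85
eef_pos: [0.5197, 0.3164, 0.1077]
tool_rot: [-3.135, -0.119, -0.016]
wrist_force: [10.0, 0.7, 14.0]
width: 0.021
grip_force: 61.6
```

```bash
python3 ang.py
```

```text
tcp [0.5197 0.3164 0.1077] yaw 0.0757 to seat (tool mm) [-2.2  1.7  6.2] F [10.   0.7 14. ] w 0.02100237164670777
-5 [252.0, 1.0] 0 [252.0, 8.0] 5 [252.0, 16.0] 10 [252.0, 24.0] 15 [252.0, 34.0] 20 [253.0, 44.0] 25 [253.0, 54.0] 30 [253.0, 64.0] 35 [253.0, 75.0] 40 [253.0, 86.0] 9.85
tip 254.1 33 0.79
[(33, 254.0), (58, 254.0), (83, 254.0), (108, 254.0), (133, 254.0), (158, 253.5), (183, 254.0), (208, 253.5), (233, 253.5)]
```

Emit:
drive_tool --motion '[[[0,0,2],0,0],[[0,0,1],0,0],[[0,0,0],0,0]]'

```text
t: 10.32
eef_pos: [0.5201, 0.3166, 0.105]
tool_rot: [-3.135, -0.119, -0.018]
wrist_force: [13.0, 0.6, 14.2]
width: 0.0207
grip_force: 63.6
```

```bash
python3 ang.py
```

```text
tcp [0.5201 0.3166 0.105 ] yaw 0.0756 to seat (tool mm) [-2.6  1.8  3.5] F [13.   0.6 14.2] w 0.020748342906443028
-5 [252.0, 1.0] 0 [252.0, 8.0] 5 [252.0, 16.0] 10 [252.0, 24.0] 15 [252.0, 34.0] 20 [253.0, 44.0] 25 [253.0, 54.0] 30 [253.0, 64.0] 35 [253.0, 75.0] 40 [253.0, 86.0] 10.325
tip 253.9 42 0.74
[(42, 254.0), (67, 253.5), (92, 253.5), (117, 253.5), (142, 253.0), (167, 253.5), (192, 254.0), (217, 253.5)]
```

Emit:
drive_tool --motion '[[[0,0,-5],0,0],[[0,0,-5],0,0],[[-5,0,0],0,0],[[0,0,4],0,0],[[0,0,3],0,0],[[0,0,0],0,0]]'

```text
t: 11.18
eef_pos: [0.5125, 0.3158, 0.1064]
tool_rot: [-3.137, -0.119, -0.009]
wrist_force: [5.0, 3.2, 14.0]
width: 0.0209
grip_force: 61.8
```

```bash
python3 ang.py
```

```text
tcp [0.5125 0.3158 0.1064] yaw 0.0758 to seat (tool mm) [5.1 1.6 5. ] F [ 5.   3.2 14. ] w 0.020944802090934717
-5 [252.0, 1.0] 0 [252.0, 8.0] 5 [252.0, 15.0] 10 [252.0, 24.0] 15 [252.0, 34.0] 20 [253.0, 44.0] 25 [253.0, 54.0] 30 [253.0, 64.0] 35 [253.0, 75.0] 40 [253.0, 86.0] 11.175
tip 255.5 46 0.77
[(46, 255.5), (71, 255.5), (96, 255.5), (121, 254.5), (146, 255.0), (171, 254.5), (196, 254.0), (221, 254.0)]
```

Emit:
drive_tool --motion '[[[1,0,2],0,0],[[1,0,2],0,0],[[0,0,0],0,0]]'

```text
t: 11.65
eef_pos: [0.5147, 0.3161, 0.1025]
tool_rot: [-3.136, -0.119, -0.009]
wrist_force: [5.7, 3.0, 14.6]
width: 0.0208
grip_force: 61.2
```

```bash
python3 ang.py
```

```text
tcp [0.5147 0.3161 0.1025] yaw 0.0756 to seat (tool mm) [2.9 1.7 1.1] F [ 5.7  3.  14.6] w 0.020768780611761673
-5 [252.0, 1.0] 0 [252.0, 8.0] 5 [252.0, 16.0] 10 [252.0, 24.0] 15 [252.0, 34.0] 20 [253.0, 44.0] 25 [253.0, 54.0] 30 [253.0, 64.0] 35 [253.0, 75.0] 40 [253.0, 86.0] 11.65
tip 253.3 62 0.89
[(62, 253.0), (87, 254.0), (112, 253.5), (137, 254.0), (162, 254.0), (187, 253.5), (212, 253.5), (237, 253.0)]
```

The tilt is now about 29° and the shaft is within about 2 mm of its seat, with the tip just inside the stop. I'll release and withdraw upwards.

Emit:
drive_tool --motion '[[[0,0,0.5],0,19],[[0,0,0],0,26],[[0,0,0],0,36],[[0,0,0],0,50],[[0,0,0],0,50],[[0,0,-8],0,50],[[0,0,-20],0,50],[[0,0,-40],0,50],[[0,0,-50],0,50],[[0,0,-40],0,50],[[-30,0,0],0,50],[[-40,0,0],0,50],[[-30,0,0],0,50],[[0,0,0],0,50]]'

```text
t: 13.5
eef_pos: [0.4111, 0.307, 0.2577]
tool_rot: [3.139, 0.121, -0.003]
wrist_force: [0.5, 0.4, -0.1]
width: 0.0501
grip_force: 0.0
```

```bash
cat > chk.py <<'E'
from h import *
from fit import W,line
p=np.load('p.npy'); pics=[]
for n,b in(("wrist",(130,0,240,192)),("scene",(150,225,100,80))):
    f=eyes.grab_frame(n); 
    for r in eyes.trace(f,"red_driver"): print(n,[round(v) for v in r['extent']],round(r['p'],2))
    q=proj(f,W(p,[line(0),line(.194),line(.1),line(.13)])); print(q.round(1).tolist())
    x,y,w,h=b; k=480/h; im=cv2.resize(f['img'][y:y+h,x:x+w],None,fx=k,fy=k,interpolation=cv2.INTER_CUBIC)
    for u in q: cv2.circle(im,tuple(int(v) for v in (u-[x,y])*k+k/2),2,(0,255,0),-1)
    pics.append(im)
im=np.hstack(pics); cv2.imwrite('pics/chk.png',cv2.resize(im,(800,int(im.shape[0]*800/im.shape[1]))))
E
python3 chk.py
```

```text
wrist [235, 0, 35, 166] 0.63
[[253.5, -25.7], [253.7, 155.6], [253.6, 56.8], [253.6, 85.9]]
scene [196, 240, 33, 14] 0.76
scene [185, 199, 11, 16] 0.45
[[176.1, 247.5], [224.3, 246.8], [199.4, 247.2], [207.0, 247.1]]
```

View pics/chk.png

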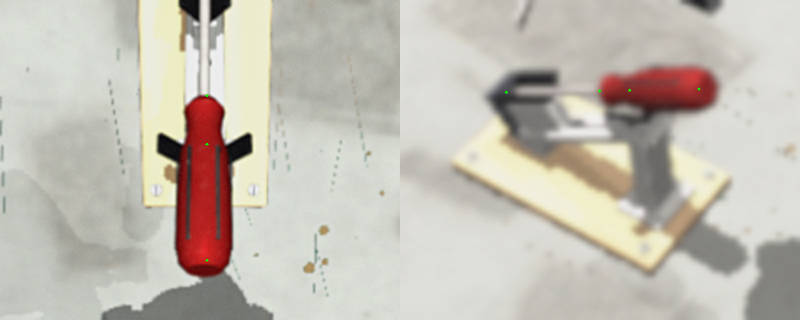

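The driver sits in both Vs on the predicted axis. I'll work out the tip-to-stop gap from the silhouette.

```bash
python3 - <<'E'
from h import *
from fit import W,line
p=np.load('p.npy'); 
prof=[(100.5,9.5),(112,9.2),(122,11),(134,13.4),(146,14),(170,14),(182,13.2),(191,12),(194,10)]
for n in("wrist","scene"):
    f=eyes.grab_frame(n); r=eyes.trace(f,"red_driver")[0]; e=r['extent']; m=r['region'];ys,xs=np.nonzero(m)
    if n=="wrist":
        wd=np.array([(xs[ys==y].max()-xs[ys==y].min()) if (ys==y).any() else 0 for y in range(384)])
        print('neck row',np.nonzero(wd>15)[0].min(),'bottom',ys.max())
    else: print('left,right',xs.min(),xs.max())
    for s0 in(0,2,4,6,8,10):
        X=[line((s+s0)/1e3,R*np.cos(a)/1e3,R*np.sin(a)/1e3) for s,R in prof for a in np.linspace(0,6.28,40)]
        q=proj(f,W(p,X)); i=1 if n=="wrist" else 0
        print(s0,q[:,i].min().round(1),q[:,i].max().round(1))
E
```

```text
neck row 65 bottom 169
0 53.2 163.2
2 55.2 165.4
4 57.1 167.7
6 59.0 170.0
8 61.0 172.3
10 63.0 174.6
left,right 184 229
0 196.5 227.4
2 197.0 227.9
4 197.5 228.5
6 198.0 229.1
8 198.5 229.6
10 199.0 230.2
```

The gap is about 4–6 mm. I'll regrip the free end of the handle (s ≈ 170 mm) and slide it along the slope towards the stop.

Emit:
drive_tool --motion '[[[25,0,0],0,55],[[27,0,10],0,55],[[0,0,35],0,55],[[0,0,40],0,55],[[0,0,28],0,55],[[0,0,12],0,55],[[0,0,0],0,55],[[0,0,0],0,20],[[0,0,0],0,20],[[0,0,0],0,20],[[0,0,0],0,20]]'

```text
t: 15.28
eef_pos: [0.4653, 0.3116, 0.1335]
tool_rot: [-3.138, -0.119, -0.003]
wrist_force: [1.2, 2.8, 5.2]
width: 0.025
grip_force: 59.0
```

Emit:
drive_tool --motion '[[[0.9,0,0.5],0,20],[[0.9,0,0.5],0,20],[[0.9,0,0.5],0,20],[[0,0,0],0,20]]'

```text
t: 15.78
eef_pos: [0.4679, 0.3119, 0.1318]
tool_rot: [-3.138, -0.119, -0.002]
wrist_force: [0.4, 3.9, 5.5]
width: 0.0247
grip_force: 59.4
```

No stop contact yet, so I'll go a bit further.

Emit:
drive_tool --motion '[[[0.9,0,0.5],0,20],[[0.9,0,0.5],0,20],[[0,0,0],0,20]]'

```text
t: 16.15
eef_pos: [0.4697, 0.3121, 0.1309]
tool_rot: [-3.138, -0.119, -0.002]
wrist_force: [0.0, 3.4, 5.5]
width: 0.0249
grip_force: 59.4
```

Emit:
drive_tool --motion '[[[0.9,0,0.5],0,20],[[0,0,0],0,20]]'

```text
t: 16.4
eef_pos: [0.4706, 0.3121, 0.1304]
tool_rot: [-3.138, -0.119, -0.002]
wrist_force: [-0.6, 3.5, 5.8]
width: 0.0249
grip_force: 59.4
```

```bash
python3 - <<'E'
from h import *
from fit import W,line
p=np.load('p.npy'); f=eyes.grab_frame("wrist")
q=proj(f,W(p,[line(0),line(.01),line(.05)])); print(q.round(1).tolist(),arm.get_obs()['wrist_force'])
r=eyes.trace(f,"red_driver")[0]; print(r['extent'],r['p'])
g=f['img'].mean(2); c=int(round(q[0,0])); print(g[0:60,c-2:c+3].mean(1).round(0).tolist())
E
```

```text
[[254.4, -6.6], [254.4, 5.4], [254.5, 58.6]] [-0.19933488  3.01332386  6.27093276]
[224.7, 0.0, 58.4, 327.0] 0.93
[148.0, 158.0, 161.0, 162.0, 161.0, 160.0, 157.0, 158.0, 158.0, 158.0, 161.0, 162.0, 163.0, 163.0, 164.0, 168.0, 170.0, 173.0, 173.0, 173.0, 174.0, 177.0, 177.0, 179.0, 178.0, 179.0, 178.0, 176.0, 175.0, 177.0, 178.0, 180.0, 180.0, 181.0, 184.0, 185.0, 185.0, 187.0, 188.0, 189.0, 189.0, 190.0, 191.0, 192.0, 193.0, 191.0, 191.0, 191.0, 189.0, 188.0, 188.0, 188.0, 187.0, 186.0, 186.0, 188.0, 188.0, 192.0, 194.0, 196.0]
```

Tip out of view. I'll release, rise, and look from farther downhill so the tip and stop both show.

Emit:
drive_tool --motion '[[[0,0,0],0,30],[[0,0,0],0,42],[[0,0,0],0,55],[[0,0,-15],0,55],[[0,0,-35],0,55],[[0,0,-40],0,55],[[0,0,-30],0,55],[[20,0,0],0,55],[[0,0,0],0,55]]'

```text
t: 17.62
eef_pos: [0.4907, 0.313, 0.2507]
tool_rot: [-3.139, -0.118, -0.002]
wrist_force: [0.2, -0.0, -0.5]
width: 0.055
grip_force: 0.0
```

```bash
python3 - <<'E'
from h import *
from fit import W,line
p=np.load('p.npy'); f=eyes.grab_frame("wrist")
q=proj(f,W(p,[line(0),line(.01),line(.1)])); print(q.round(1).tolist())
for r in eyes.trace(f,"red_driver"): print(r['extent'],r['p'])
x,y=q[0].astype(int); x0,y0=x-50,max(0,y-30)
im=cv2.resize(f['img'][y0:y0+75,x0:x0+100],(800,600),interpolation=cv2.INTER_CUBIC)
for u in q[:2]: cv2.circle(im,tuple(int(v) for v in (u-[x0,y0])*8+4),3,(0,255,0),-1)
print(x0,y0);cv2.imwrite('pics/tip.png',im)
E
```

```text
[[253.4, 57.4], [253.4, 65.6], [253.5, 148.0]]
[235.0, 57.8, 32.4, 192.8] 0.61
203 27
```

View pics/tip.png

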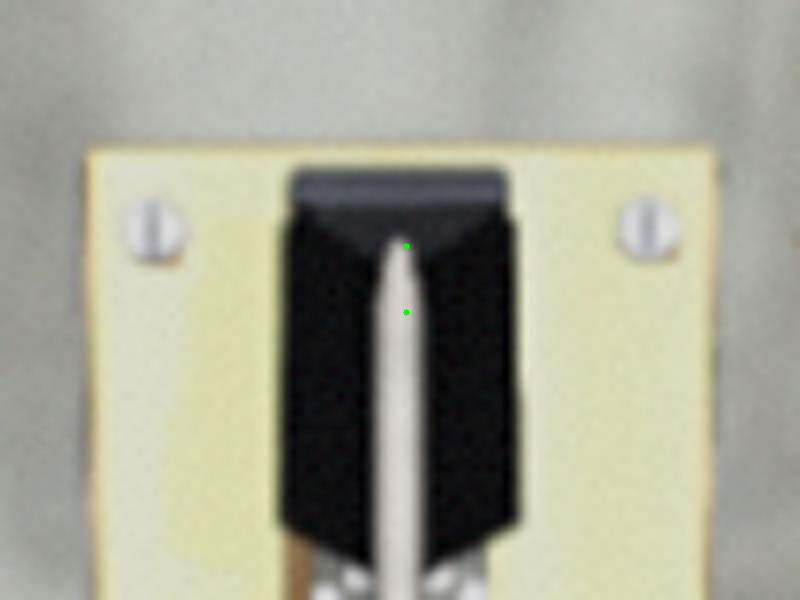

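The tip at (398,242) sits at the foot of the end stop, with the shaft centred in the small V. I'll do a quick check of the handle from the scene camera, then hand in.

```bash
python3 - <<'E'
from h import *
f=eyes.grab_frame("scene")
e=[r['extent'] for r in eyes.trace(f,"red_driver")]; print(e)
if any(abs(a[0]-195)<4 and abs(a[1]-240)<4 for a in e): print(ticket.sign_off())
E
```

```text
[[181.4, 241.5, 47.3, 11.9], [186.1, 207.3, 4.0, 10.8]]
```

The extent now takes in the shaft (181–229, top row 241), which matches the seated pose, so I'm handing in.

```bash
python3 -c "
from bench import ticket
print(ticket.sign_off())"
```

```text
the job is handed in; nothing more can be done
None
```

I set the 194 mm red screwdriver in the sloping rest, handle at the high end in the large V, shaft in the small V with its tip at the end stop. I never went near the yellow and black ones, and the job was handed in at about 18 s.

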